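# Open the bayonet filter holder and lay its cover in the tray

## Task

Open the filter holder: press its blue cover straight down against the spring, and while it is held down twist it a quarter turn counter-clockwise (seen from above) until its ears come free in the gaps of the rim. Then lift the cover off and set it down gently, right way up and flat, inside the white tray, and let go. Leave the plants, mortar, dish, brown bottle and everything else standing where they are.

Things in the scene. Friction and masses are not known exactly. Their poses are not given: they have to be found in the camera images.
- holder: Round steel filter holder fixed to the bench, 144 mm across its foot, 124 mm across its body, rim top 75 mm high. Two pipe stubs stick out sideways to 78 mm from the axis, 15 to 39 mm high. Origin: centre of its underside, z up the axis. The locked cover's ears lie along its x axis, both ways (red marks on the rim).
- rim (a point): Point on the holder's axis level with the rim top, axes as the holder. The rim is a flat lip, inner radius 43 mm, 6 mm thick, overhanging the cover's ears. Under it each locked ear sits in a notch: a tooth 4 mm deep stops counter-clockwise turning unless the cover is pushed down; clockwise is always blocked.
- gap (a point): Middle of one of the rim's two opposite open gaps, at rim top, 52 mm from the axis, 80 degrees counter-clockwise of the holder's x axis; each 34 degrees wide. Hard stops halt the ears in the gaps, 80 to 82 degrees from locked. Turn to there; let up, the cover then rises to 5 mm above its locked height and lies loose.
- plunger (a joint): Spring plate under the cover, 0 at the locked height, m, grows as the cover is pressed down (at most 0.009, 5 to 7 mm is right for turning; at 6 mm the press on the cover is about 8 N), -0.005 when the cover has risen or is off.
- cover: Blue round bayonet cover, 80 mm across, 24 mm thick, 0.18 to 0.28 kg, loose once freed. Origin: centre of its underside, z up. Two yellow ears, 18 mm wide, 6 mm thick, level with the underside, reach out along its x axis to 51 mm both ways. Locked at the start: origin 63 mm above the bench, x along the holder's x.
- bar (a point): Middle of the top edge of the white straight bar on the cover, by which to turn and lift it, 50 mm above the cover's origin, axes as the cover. The bar is 72 mm long along x, 16 mm wide, 26 mm high; its foot is the cover's flat top face, where fingertips astride the bar can press.
- tray: White low open tray fixed to the bench, 200 mm (its x) by 180 mm (its y) outside, walls 5 mm thick and 25 mm high, floor 5 mm thick. Origin: centre of its underside.
- pot_a: Small plant in a black pot, 66 mm across, 60 mm high (leaves to 90 mm), loose. Origin: centre of its underside. Bystander.
- pot_b: A second such plant pot. Origin: centre of its underside. Bystander.
- mortar: White mortar, 130 mm across, 55 mm high, its pestle leaning out to 95 mm high, loose. Origin: centre of its underside. Bystander.
- dish: Clear closed dish, 94 mm across, 19 mm high, loose. Origin: centre of its underside. Bystander.
- reagent: Brown bottle, 70 mm across, 160 mm high, loose. Origin: centre of its underside. Bystander.
Mind the look-alikes: they are no part of the job. Leave any pink, purple or red look-alike of the cover alone.

How it is judged:
On the way, in this order (a step that is already met when the one before it is completed fails the run):
1. the cover is pressed at least 3 mm down in the holder while still near its locked angle (within 20 degrees) (z of cover in the frame of holder below 0.06 m and horizontal distance between cover and holder below 0.008 m and angle between the x axis of cover and the x axis of holder, either way round below 0.35 rad), for 0.05 s.
2. the cover, still seated in the holder, is turned until its ears are in the gaps (at least 74 degrees from locked) (angle between the x axis of cover and the x axis of holder, either way round above 1.29 rad and horizontal distance between cover and holder below 0.008 m and z of cover in the frame of holder below 0.075 m), for 0.05 s.
3. the cover is lifted off, clear of the holder's rim (z of cover in the frame of holder above 0.085 m), for 0.05 s.
At the end, for the whole second after the job is handed in: The cover lies right way up and flat (within 4.5 degrees) on the floor of the white tray (its underside within 5 mm of the tray floor), wholly inside the walls (centre within 60 mm along and 50 mm across of the tray's centre), at rest and released (z of cover in the frame of tray below 0.01 m and x of cover in the frame of tray between -0.06 and 0.06 m and y of cover in the frame of tray between -0.05 and 0.05 m and angle between cover's own z axis and vertical below 0.08 rad and linear speed of cover below 0.02 m/s); the robot touches nothing.
It fails at once if the cover is dropped: it moves faster than 0.6 m/s while the fingers do not touch it (linear speed of cover above 0.6 m/s and contact force between the fingers and cover below 0.05 N).
It fails at once if a plant pot, the mortar, the dish or the brown bottle is moved by more than 30 mm or tipped by more than 0.4 rad (distance of any of pot_a, pot_b, mortar, dish, reagent from where it was at the start of the episode above 0.03 m or angle between any of pot_a, pot_b, mortar, dish, reagent's own z axis and vertical above 0.4 rad).
It also fails if it takes over 51 s, if anything falls off the work surface, if the arm or the gripper's body presses on something with over 40 N, if the wrist force passes 120 N, or if a joint passes its speed limit or range.

## Robot

A 6-joint arm with a two-finger parallel gripper is mounted at the origin on the work surface. World frame = base frame: x ahead of the robot, y to its left, z up, the work surface at z = 0. Lengths are in m, angles in rad, forces in N, time in s.
With the tool pointing down it reaches from about 0.375 to 0.9 m from the base axis. Payload 3.1 kg.
Tool frame: the origin (TCP) lies midway between the tips of the shut fingers; the grasp point (between the pads) lies 19 mm behind it (manip.hold_point_z is the distance from the TCP to the grasp point, in m); x points along the fingers, y is the direction in which the jaws open and shut, and the axes are right-handed (so a half turn about x gives the same grasp; the last joint's range is limited). The gripper opens to 85 mm and grips with 20 to 120 N. Pads are 22 mm wide; open, the fingers measure 114 mm over their backs; the gripper's body (76 mm by 85 mm) begins 54 mm behind the grasp point. The pads swing forward as they close: fully open they stand 13 mm farther back than shut.
Start: joints at [0.958, 0.527, 1.433, -0, 1.181, -0.178], TCP at [0.263, 0.567, 0.231] pointing down, gripper open.
Joint ranges: [-3.08, 3.08], [-0.75, 2.2], [0.22, 2.44], [-1.43, 4.57], [0, 2.65], [-2.85, 2.85]. Speed limits (rad/s): [2.79, 2.79, 3.14, 3.14, 3.14, 3.14].

## Interface

Orientations are given as a unit quaternion [x, y, z, w].
In Python, from station import manip, snapshot gives the robot as it stands.
- The arm moves only by the shell command python3 -m crank 'ROWS' [FORCE]. ROWS is JSON, a list of rows, each a list of 5 numbers: the finger opening in m, from 0 to 0.0854, then the shift along the tool's x, y, z in m, then the turn about the tool's x in rad. In form: [[grip, tx, ty, tz, yaw], ...]. A call has 1 to 5 rows; each row shifts and turns the commanded pose from where the row before left it, along the tool's axes as they then stand; what a row does not reach is not made up. A row lasts 1/10 s, in which the tool goes at most 50 mm and 8.59 degrees, less where a joint would pass 70% of its speed; a pose out of reach is approached as far as the arm can. A call is refused whole if a number of a shift passes 0.05 or a number of a turn 0.15, either way. A call with a gripper value outside its range is refused whole. The fingers move at their own pace and stop on an object; FORCE is the grip in N (left out, the last holds). Time passes only in rows, so rows that do not move let the fingers close. It gives the time, the measured TCP pose, the force and the opening at its end, in the units of the state.
- manip.sense(): the state, without advancing time (a new reading comes with each control period).
- snapshot(name): name is "scene" or "top" or "wrist"; returns a dict with "image" (420x560x3 uint8, blue, green, red), "range_z" (420x560 float32, m along the optical axis (not along the pixel's ray), 0 where there is no reading), "vertical_fov" (degrees; the focal length in pixels is half the picture's height over the tangent of half this angle, whatever the lens; pixels are square), "cx", "cy" (the principal point, pixels), "distortion" ([k1, k2, p1, p2, k3] as OpenCV has them; the pictures are not rectified), "extrinsics" (4x4, takes a point from world to camera coordinates); the wrist camera has in their place "T_tool_cam" (4x4, takes a point from camera to tool coordinates, whose origin is the TCP and whose axes are the tool frame's). Camera axes: x right, y up, looking along -z (the intrinsics and any distortion apply to the point x, -y, -z); pixel columns grow to the right and rows downward; lengths in m; the calibration is good to about 2 mm. A picture is of the moment at which its call begins: read the wrist's pose just before it.
- manip.sign_off(): hands the job in, once; it reports no verdict.
The state is a dict: "t": time; "q": joint angles; "qd": joint speeds; "tau": joint torques, N m; "tcp_pos": TCP position; "tool_rot": TCP orientation; "force": force on the tool from outside, world axes, zero at the start; "ft_torque": the same for the moment, N m; "finger_gap": opening from 0.0 (shut) to 1.0 (fully open).
Only numpy, scipy, OpenCV 4.12 (cv2) and the standard library are available. Lean on these libraries where they do the work, as an engineer would, in place of code of your own. Each camera call takes 0.05 s, during which the arm holds its last target.

## Working session

There is one attempt and no reset: what is moved stays moved. The work goes in short steps, Python scripts to look and compute and a shell command to move; the robot and the scene stay as the last step left them, time stands still between calls to the robot, and variables do not carry over. Pictures are saved under pics/ and viewed, and the job is handed in when it is done.

```bash
ls; mkdir -p pics
cat > h.py <<'E'
import numpy as np, cv2
from station import manip, snapshot
from scipy.spatial.transform import Rotation as R
def cam(n):
    s=manip.sense(); d=snapshot(n)
    if n=="wrist":
        T=np.eye(4);T[:3,:3]=R.from_quat(s["tool_rot"]).as_matrix();T[:3,3]=s["tcp_pos"]
        d["W"]=T@np.array(d["T_tool_cam"])
    else: d["W"]=np.linalg.inv(np.array(d["extrinsics"]))
    h=d["image"].shape[0]; f=h/2/np.tan(np.radians(d["vertical_fov"])/2)
    d["K"]=np.array([[f,0,d["cx"]],[0,f,d["cy"]],[0,0,1.]]); d["D"]=np.array(d["distortion"],float)
    return d
def cloud(d):
    H,W=d["range_z"].shape
    u,v=np.meshgrid(np.arange(W),np.arange(H))
    p=cv2.undistortPoints(np.stack([u,v],-1).reshape(-1,1,2).astype(np.float64),d["K"],d["D"]).reshape(H,W,2)
    z=d["range_z"]
    P=np.stack([p[...,0]*z,-p[...,1]*z,-z],-1)
    P=P@d["W"][:3,:3].T+d["W"][:3,3]
    P[z<=0]=np.nan
    return P
E
python3 - <<'E'
from h import *
import pickle
s=manip.sense();print(s)
for n in ["scene","top","wrist"]:
    d=cam(n);cv2.imwrite(f"pics/{n}0.png",d["image"]);pickle.dump(d,open(f"{n}0.pkl","wb"));print(n,d["W"][:3,3].round(3),d["vertical_fov"],d["D"])
E
```

```text
pics
{'t': 0.0, 'q': array([ 9.57459652e-01,  5.28449304e-01,  1.43392399e+00, -9.71816451e-07,
        1.18136717e+00, -1.78519437e-01]), 'qd': array([-4.49722275e-05, -3.99419775e-04,  6.33345715e-04, -1.71201020e-03,
       -6.10803099e-04,  4.84710657e-04]), 'tau': array([ 5.38055974e-04, -4.42353737e+01, -1.78026330e+01, -1.69720852e-04,
        8.37694213e-03, -6.84797072e-07]), 'tcp_pos': array([0.26284268, 0.56625273, 0.23033707]), 'tool_rot': array([ 0.15182195,  0.69075346, -0.15322344,  0.69016833]), 'force': array([-0.5301262 ,  0.5088748 , -0.08999944]), 'ft_torque': array([-0.01624156, -0.02643436, -0.05169585]), 'finger_gap': 0.99951876794811}
scene [ 0.959 -0.5    1.168] 56.710611707151564 [-0.0606104  0.         0.         0.         0.       ]
top [0.466 0.014 1.189] 54.68372669806926 [-0.11235939  0.          0.          0.          0.        ]
wrist [0.196 0.596 0.371] 67.89240062114713 [-0.07226093  0.          0.          0.          0.        ]
```

View pics/scene0.png

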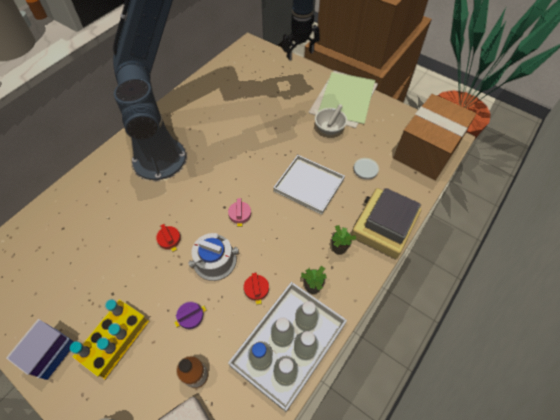

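View pics/top0.png

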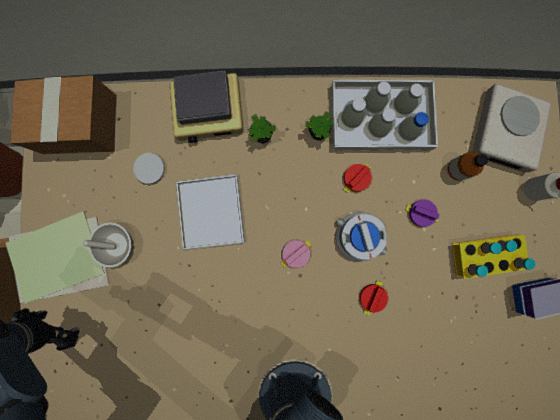

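The top view shows the holder with the blue cover at about (362,237). The look-alikes are pink (296,253), red (358,178) and (374,298), and purple (424,213). The empty white tray is at (210,212); the bottle rack at (385,115) is a different tray. Only the blue cover sits in a steel holder with pipe stubs, so I'll enlarge that one and measure it.

Run:
```python
from h import *
import pickle
d=pickle.load(open("top0.pkl","rb"));im=d["image"];P=cloud(d)
a=cv2.resize(im[195:280,315:410],None,fx=6,fy=6,interpolation=cv2.INTER_CUBIC)
b=cv2.resize(pickle.load(open("scene0.pkl","rb"))["image"][220:290,175:250],None,fx=6,fy=6,interpolation=cv2.INTER_CUBIC)
cv2.imwrite("pics/c1.png",cv2.resize(a,None,fx=1,fy=1)[:510]);cv2.imwrite("pics/c2.png",b)
for n in ["top","scene"]:
    d=pickle.load(open(n+"0.pkl","rb"));im=d["image"];P=cloud(d)
    hsv=cv2.cvtColor(im,cv2.COLOR_BGR2HSV)
    z=P[...,2]
    print(n,"bench",np.nanmedian(z))
    # find holder
    m=(hsv[...,0]>100)&(hsv[...,0]<125)&(hsv[...,1]>150)&(hsv[...,2]>80)&(z>0.05)&(z<.13)
    k,l,st,c=cv2.connectedComponentsWithStats(m.astype(np.uint8))
    for i in range(1,k):
        if st[i,4]>60:
            q=P[l==i];print("blue",st[i],c[i].round(1),np.nanmedian(q,0).round(4))
for u,v in [(362,237),(366,232),(210,212),(210,182),(110,245),(149,169),(262,128),(319,126),(465,166),(296,253),(358,178),(374,298),(424,213)]:
    d=pickle.load(open("top0.pkl","rb"));print((u,v),cloud(d)[v,u].round(3))
```

```text
top bench 0.0006411832029873388
blue [367 223  13  24 164] [373.6 233.5] [ 0.4747 -0.2161  0.0873]
blue [351 224  15  27 235] [357.2 238.3] [ 0.4593 -0.1702  0.0872]
scene bench 0.0017022586976394027
blue [199 248  22  13 157] [207.9 254.8] [ 0.4719 -0.2152  0.0878]
(362, 237) [ 0.464 -0.183  0.088]
(366, 232) [ 0.477 -0.19   0.114]
(210, 212) [0.542 0.245 0.01 ]
(210, 182) [0.632 0.246 0.004]
(110, 245) [0.448 0.532 0.044]
(149, 169) [0.672 0.427 0.018]
(262, 128) [0.774 0.087 0.069]
(319, 126) [ 0.779 -0.074  0.064]
(465, 166) [ 0.653 -0.469  0.11 ]
(296, 253) [ 0.422 -0.005  0.049]
(358, 178) [ 0.631 -0.183  0.049]
(374, 298) [ 0.293 -0.221  0.05 ]
(424, 213) [ 0.529 -0.368  0.052]
```

View pics/c1.png

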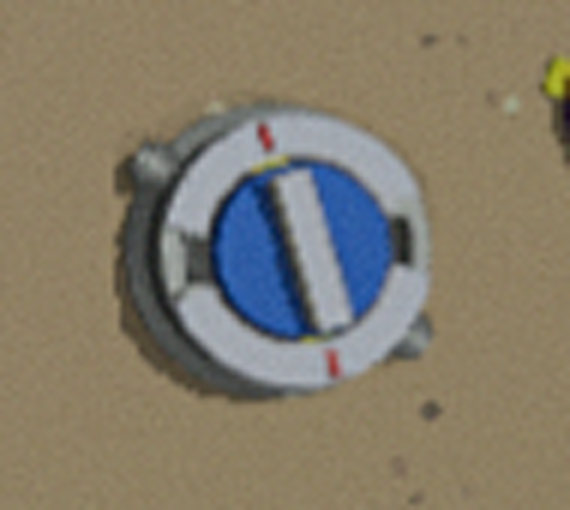

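View pics/c2.png

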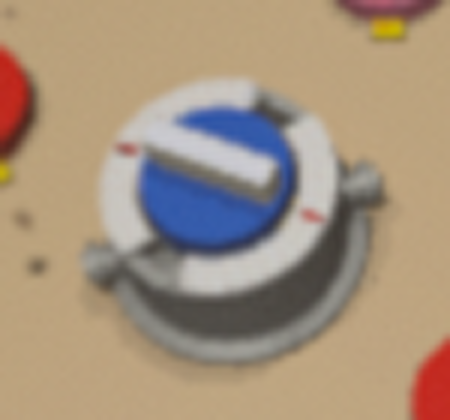

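The crops confirm it: blue cover with a white bar, steel rim with red marks at crop (265,137) and (333,363), dark gaps at (200,258) and (400,240), and ears just under the red marks. Next I'll work out the holder and tray poses.

```bash
cat >> h.py <<'E'
def ray(d,u,v,z):
    p=cv2.undistortPoints(np.array([[[u,v]]],float),d["K"],d["D"]).ravel()
    r=d["W"][:3,:3]@np.array([p[0],-p[1],-1]);o=d["W"][:3,3]
    return o+r*(z-o[2])/r[2]
def circ(q):
    A=np.c_[2*q[:,:2],np.ones(len(q))];s=np.linalg.lstsq(A,(q[:,:2]**2).sum(1),rcond=None)[0]
    return s[:2],np.sqrt(s[2]+s[:2]@s[:2])
E
python3 - <<'E'
from h import *
import pickle
s=manip.sense();M=R.from_quat(s["tool_rot"]).as_matrix();print(M.round(3))
for n in ["top","scene"]:
    d=pickle.load(open(n+"0.pkl","rb"));im=d["image"];P=cloud(d);hsv=cv2.cvtColor(im,cv2.COLOR_BGR2HSV);z=P[...,2]
    near=np.hypot(P[...,0]-.467,P[...,1]+.192)<.08
    red=near&((hsv[...,0]<8)|(hsv[...,0]>172))&(hsv[...,1]>110)&(z>.06)
    k,l,st,c=cv2.connectedComponentsWithStats(red.astype(np.uint8))
    pts=[]
    for i in range(1,k):
        w=ray(d,*c[i],.075);print(n,"red",st[i,4],c[i].round(1),w.round(4));pts.append((st[i,4],w))
    pts=[w for _,w in sorted(pts,key=lambda x:-x[0])[:2]]
    e=pts[0]-pts[1];print(" mid",((pts[0]+pts[1])/2).round(4),"ang",np.degrees(np.arctan2(e[1],e[0])), np.linalg.norm(e))
    bl=near&(hsv[...,0]>100)&(hsv[...,0]<125)&(hsv[...,1]>150)&(hsv[...,2]>80)&(z>.06)
    # union with bar
    bar=near&(z>.102);q=P[bar];
    mz=np.nanmedian(q[:,2]);qq=q[np.abs(q[:,2]-mz)<.006];c0=qq.mean(0);w,v=np.linalg.eigh(np.cov(qq[:,:2].T));print(" bar",c0.round(4),np.degrees(np.arctan2(v[1,1],v[0,1])),len(qq))
    cn=cv2.findContours(cv2.morphologyEx((bl|bar).astype(np.uint8),cv2.MORPH_CLOSE,np.ones((3,3))),cv2.RETR_EXTERNAL,cv2.CHAIN_APPROX_NONE)[0]
    cn=max(cn,key=cv2.contourArea).reshape(-1,2);w=np.array([ray(d,*x,.087) for x in cn.astype(float)]);print(" cover circ",circ(w))
    # rim ring by depth
    rm=near&(np.abs(z-.075)<.006)&~bl;q=P[rm];print(" rim z",np.nanmedian(q[:,2]),len(q));
    # tray
    tn=(np.abs(P[...,0]-.54)<.14)&(np.abs(P[...,1]-.245)<.14)&(hsv[...,1]<60)&(hsv[...,2]>120)&(z<.05)
    cn=cv2.findContours(tn.astype(np.uint8),cv2.RETR_EXTERNAL,cv2.CHAIN_APPROX_NONE)[0];cn=max(cn,key=cv2.contourArea).reshape(-1,2)
    w=np.array([ray(d,*x,.025)[:2] for x in cn.astype(float)]);print(" tray",cv2.minAreaRect((w*1000).astype(np.float32)))
E
```

```text
[[-0.001  0.421  0.907]
 [-0.001  0.907 -0.421]
 [-1.    -0.002 -0.   ]]
top red 5 [358.6 217.4] [ 0.5183 -0.1775  0.075 ]
top red 3 [370. 255.] [ 0.4148 -0.2068  0.075 ]
 mid [ 0.4665 -0.1921  0.075 ] ang 15.816029169396664 0.10753957520733848
 bar [ 0.4666 -0.1924  0.1127] -164.9078464288607 163
 cover circ (array([ 0.46625755, -0.19103863]), np.float64(0.037357549386684175))
 rim z 0.0751401225966144 751
 tray ((543.2872924804688, 244.532470703125), (202.92288208007812, 182.761474609375), 5.741907596588135)Traceback (most recent call last):
  File "<stdin>", line 13, in <module>
IndexError: list index out of range
```

```bash
python3 -m crank '[[0.0854,0,-0.03,0.039,0],[0.0854,0,-0.03,0.039,0],[0.0854,0,-0.03,0.039,0],[0.0854,0,-0.03,0.039,0],[0.0854,0,-0.03,0.039,0]]'; python3 -m crank '[[0.0854,0,-0.042,0.025,0],[0.0854,0,-0.042,0.025,0],[0.0854,0,-0.042,0.025,0],[0.0854,0,-0.042,0.025,0],[0.0854,0,-0.042,0.025,0]]';  python3 -m crank '[[0.0854,0,-0.045,0.02,0],[0.0854,0,-0.045,0.02,0],[0.0854,0,-0.045,0.02,0],[0.0854,0,-0.045,0.02,0],[0.0854,0,-0.045,0.02,0]]'
```

```text
t: 0.65
tcp_pos: [0.3773, 0.3469, 0.2312]
tool_rot: [0.152, 0.691, -0.152, 0.69]
force: [0.9, -0.7, 0.3]
finger_gap: 1.002
t: 1.15
tcp_pos: [0.4016, 0.1037, 0.2314]
tool_rot: [0.152, 0.69, -0.152, 0.691]
force: [1.8, -0.3, 0.6]
finger_gap: 0.999
t: 1.65
tcp_pos: [0.3972, -0.1426, 0.2314]
tool_rot: [0.153, 0.69, -0.153, 0.691]
force: [0.7, 0.4, 1.1]
finger_gap: 0.998
```

Next, turn 2.44 rad in place.

```bash
for i in 1; do :; done; python3 -m crank '[[0.0854,0,0,0,0.149],[0.0854,0,0,0,0.149],[0.0854,0,0,0,0.149],[0.0854,0,0,0,0.149],[0.0854,0,0,0,0.149]]'; python3 -m crank '[[0.0854,0,0,0,0.149],[0.0854,0,0,0,0.149],[0.0854,0,0,0,0.149],[0.0854,0,0,0,0.149],[0.0854,0,0,0,0.149]]';python3 -m crank '[[0.0854,0,0,0,0.149],[0.0854,0,0,0,0.149],[0.0854,0,0,0,0.149],[0.0854,0,0,0,0.149],[0.0854,0,0,0,0.149]]'; python3 -m crank '[[0.0854,0,0,0,0.149],[0.0854,0,0,0,0.05],[0.0854,0,0,0,0]]'
cat > st.py <<'E'
from h import *
import sys
s=manip.sense();M=R.from_quat(s["tool_rot"]).as_matrix()
print("t",s["t"],"tcp",s["tcp_pos"].round(4),"yaw_y",np.degrees(np.arctan2(M[1,1],M[0,1])).round(2),"tiltx",M[2,0].round(5),M[:2,0].round(4),"q6",s["q"][5].round(2),"F",s["force"].round(1),"T",s["ft_torque"].round(2),"gap",s["finger_gap"])
if len(sys.argv)>3:
    g=np.array([float(x) for x in sys.argv[1:4]])-s["tcp_pos"];print("to go tool:",(M.T@g).round(4))
E
python3 st.py 0.4666 -0.192 0.231
python3 - <<'E'
from h import *
import pickle
d=cam("wrist");cv2.imwrite("pics/w1.png",d["image"]);pickle.dump(d,open("w1.pkl","wb"))
E
```

```text
t: 2.15
tcp_pos: [0.3975, -0.1407, 0.2312]
tool_rot: [0.395, 0.586, -0.395, 0.586]
force: [0.3, -0.0, 0.5]
finger_gap: 1.0
t: 2.65
tcp_pos: [0.3976, -0.1405, 0.2312]
tool_rot: [-0.581, -0.402, 0.582, -0.402]
force: [-0.5, 0.0, -1.0]
finger_gap: 1.003
t: 3.15
tcp_pos: [0.3976, -0.1405, 0.2312]
tool_rot: [-0.688, -0.163, 0.688, -0.163]
force: [0.2, -0.2, 0.3]
finger_gap: 1.005
t: 3.45
tcp_pos: [0.3976, -0.1405, 0.2312]
tool_rot: [-0.7, -0.096, 0.701, -0.096]
force: [-0.8, 0.1, -1.0]
finger_gap: 1.0
t 3.45 tcp [ 0.3976 -0.1405  0.2312] yaw_y -74.36 tiltx -1.0 [-0.0003  0.0001] q6 0.69 F [-0.8  0.1 -1. ] T [ 0.05 -0.01  0.02] gap 0.9996454863475371
to go tool: [ 0.0002  0.0682 -0.0526]
```

View pics/w1.png

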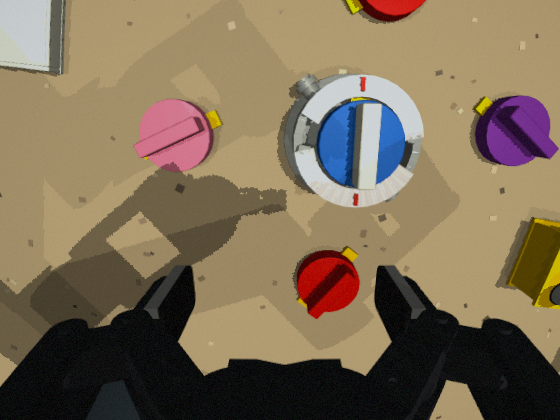

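The wrist view shows the holder at (362,140), with the bar nearly along the image column and red marks at (363,83) and (355,199). I'll use it to refine the pose.

```bash
cat > meas.py <<'E'
from h import *
import pickle,sys
d=pickle.load(open(sys.argv[1],"rb"));im=d["image"];P=cloud(d);hsv=cv2.cvtColor(im,cv2.COLOR_BGR2HSV);z=P[...,2]
c0=np.array([float(sys.argv[2]),float(sys.argv[3])])
near=np.hypot(P[...,0]-c0[0],P[...,1]-c0[1])<.075
red=near&((hsv[...,0]<8)|(hsv[...,0]>172))&(hsv[...,1]>110)&(z>.06)
k,l,st,c=cv2.connectedComponentsWithStats(red.astype(np.uint8))
g=sorted([(st[i,4],tuple(ray(d,*c[i],.075))) for i in range(1,k)])[::-1][:2]
if len(g)==2:
    a,b=np.array(g[0][1]),np.array(g[1][1]);e=a-b;print("red mid",((a+b)/2).round(4),"ang",np.degrees(np.arctan2(e[1],e[0])).round(2),[x[0] for x in g])
bl=near&(hsv[...,0]>100)&(hsv[...,0]<125)&(hsv[...,1]>120)&(hsv[...,2]>60)&(z>.06)
bar=near&(z>.104);q=P[bar];mz=np.nanmedian(q[:,2]);qq=q[np.abs(q[:,2]-mz)<.004]
r=cv2.minAreaRect((qq[:,:2]*1000).astype(np.float32));w,v=np.linalg.eigh(np.cov(qq[:,:2].T))
print("bar",r,"z",mz,"pca",np.degrees(np.arctan2(v[1,1],v[0,1])))
print("cover z",np.nanmedian(P[bl][:,2]),"n",bl.sum())
rm=near&(np.abs(z-.075)<.005)&(hsv[...,1]<60)
q=P[rm][:,:2];cc=q.mean(0)
th=np.arctan2(*(q-cc).T[::-1]);rr=np.hypot(*(q-cc).T)
out=[];inn=[]
for b in np.linspace(-np.pi,np.pi,73)[:-1]:
    m=(th>=b)&(th<b+np.pi/36)
    if m.sum()>5: out.append(q[m][rr[m].argmax()])
print("rim outer",circ(np.array(out)),"rim z",np.median(z[rm]))
E
python3 meas.py w1.pkl .4666 -.192
```

```text
red mid [ 0.4649 -0.1966  0.075 ] ang 15.58 [np.int32(59), np.int32(47)]
bar ((410.7552185058594, -177.7655792236328), (29.374662399291992, 68.71427154541016), 7.265129566192627) z 0.3057186569547386 pca 96.73221704276024
cover z 0.08531422865789279 n 3897
rim outer (array([ 0.46492187, -0.19698897]), np.float64(0.06176330914811749)) rim z 0.07335905365684386
```

```bash
python3 -m crank '[[0.06,0,0.035,-0.026,-0.005],[0.06,0,0.035,-0.026,0],[0.06,0.03,0,0,0],[0.06,0,0,0,0],[0.06,0,0,0,0]]'
python3 st.py 0.466 -0.194 0.2
sed -i 's/bar=near&(z>.104)/bar=near\&(z>.104)\&(z<.122)/' meas.py
python3 - <<'E'
from h import *
import pickle
for n in ["wrist","top"]:
    d=cam(n);cv2.imwrite(f"pics/{n}2.png",d["image"]);pickle.dump(d,open(f"{n}2.pkl","wb"))
E
python3 meas.py w1.pkl .466 -.194; python3 meas.py wrist2.pkl .466 -.194
```

```text
t: 4.0
tcp_pos: [0.4657, -0.193, 0.2007]
tool_rot: [-0.699, -0.099, 0.701, -0.097]
force: [-0.0, -0.6, 0.7]
finger_gap: 0.701
t 4.0 tcp [ 0.4657 -0.193   0.2007] yaw_y -74.05 tiltx -0.99999 [-0.0029  0.0021] q6 0.68 F [-0.  -0.6  0.7] T [0.   0.04 0.  ] gap 0.7012290081906714
to go tool: [ 0.0007  0.001  -0.    ]
red mid [ 0.4649 -0.1966  0.075 ] ang 15.58 [np.int32(59), np.int32(47)]
bar ((464.9591064453125, -196.55117797851562), (71.1177978515625, 16.581974029541016), 15.125746726989746) z 0.11119808080984983 pca -164.65871721232082
cover z 0.08531422865789279 n 3897
rim outer (array([ 0.46492187, -0.19698897]), np.float64(0.06176330914811749)) rim z 0.07335905365684386
red mid [ 0.4637 -0.1971  0.075 ] ang 15.6 [np.int32(70), np.int32(35)]
bar ((465.1498718261719, -196.92575073242188), (72.12984466552734, 15.824762344360352), 15.50802993774414) z 0.1111812418486803 pca -164.4245652261566
cover z 0.08530234855636609 n 4843
rim outer (array([ 0.46488071, -0.19686779]), np.float64(0.06188266261835762)) rim z 0.07331448736620388
```

View pics/wrist2.png

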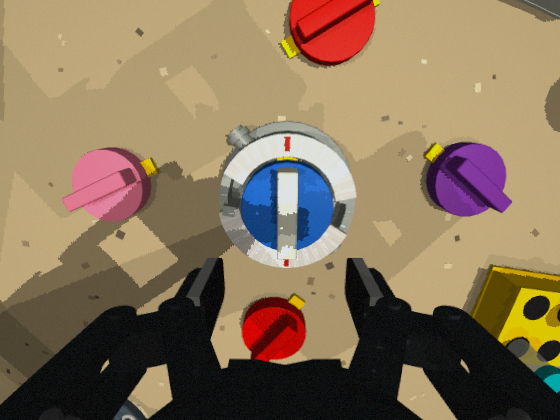

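Run:
```python
from h import *
import pickle
d=pickle.load(open("wrist2.pkl","rb"));T=np.array(d["T_tool_cam"]);print(T.round(4),d["K"])
P=cloud(d);M=T@np.linalg.inv(d["W"]);Q=P@M[:3,:3].T+M[:3,3]
for v in (262,270,280,290):
    a=Q[v]; m=(a[:,0]>-.06)&(np.abs(a[:,1])<.08)
    u=np.where(m)[0]
    L=u[u<280];Rr=u[u>280]
    if len(L) and len(Rr): print(v,L.min(),L.max(),Rr.min(),Rr.max(),a[L.max()].round(4),a[Rr.min()].round(4))
```

```text
[[-9.000e-04  2.921e-01 -9.564e-01 -1.409e-01]
 [ 1.000e+00  7.000e-04 -7.000e-04  1.600e-03]
 [ 5.000e-04 -9.564e-01 -2.921e-01 -7.380e-02]
 [ 0.000e+00  0.000e+00  0.000e+00  1.000e+00]] [[311.96928144   0.         284.35448148]
 [  0.         311.96928144 211.65462455]
 [  0.           0.           1.        ]]
262 204 279 281 364 [ 0.1276 -0.0033  0.0581] [ 0.1273 -0.0014  0.0579]
270 193 279 281 376 [ 0.2023 -0.0047  0.1056] [ 0.2011 -0.0023  0.105 ]
280 184 279 281 385 [ 0.2041 -0.0049  0.1204] [ 0.2022 -0.0023  0.1194]
290 178 279 281 390 [ 0.2025 -0.0049  0.1337] [ 0.202  -0.0024  0.1334]
```

Run:
```python
from h import *
import pickle
for n in ("w1.pkl","wrist2.pkl"):
  d=pickle.load(open(n,"rb"));T=np.array(d["T_tool_cam"])
  P=cloud(d);M=T@np.linalg.inv(d["W"]);Q=P@M[:3,:3].T+M[:3,3]
  for v in (270,280,290,300):
    a=Q[v]; m=(a[:,0]>-.06)&(a[:,0]<.03)&(np.abs(a[:,1])<.08)
    u=np.where(m)[0];L=u[u<280];Rr=u[u>280]
    if len(L) and len(Rr): print(v,L.min(),L.max(),Rr.min(),Rr.max(),a[L.max()].round(4),a[Rr.min()].round(4),"outer mid",(a[L.min()]+a[Rr.max()])[1]/2)
```

```text
270 171 192 377 396 [-0.012  -0.041  -0.0063] [-0.0119  0.0446 -0.0061] outer mid 0.0013919643831332845
280 156 193 376 413 [-0.0125 -0.0409 -0.0013] [-0.0131  0.0442 -0.0016] outer mid 0.0015987371694930613
290 148 194 375 421 [-0.0124 -0.041   0.004 ] [-0.0134  0.0441  0.0035] outer mid 0.0015662250687309975
300 139 194 375 429 [-0.0136 -0.0411  0.0087] [-0.0135  0.0446  0.0089] outer mid 0.0017243989179923647
270 193 223 346 376 [-0.0038 -0.0284 -0.0021] [-0.0043  0.0318 -0.0023] outer mid 0.0017158966232648232
280 184 223 345 385 [-0.005  -0.0285  0.0028] [-0.0055  0.0314  0.0025] outer mid 0.0017183125480879913
290 178 224 344 390 [-0.0039 -0.0286  0.0091] [-0.0038  0.0316  0.0092] outer mid 0.0017372640276644424
300 166 222 346 403 [-0.0096 -0.0287  0.0112] [-0.0101  0.0315  0.0109] outer mid 0.0017741663696202448
```

Run:
```python
from h import *
import pickle
for n in ("w1.pkl","wrist2.pkl"):
  d=pickle.load(open(n,"rb"));T=np.array(d["T_tool_cam"])
  P=cloud(d);M=T@np.linalg.inv(d["W"]);Q=P@M[:3,:3].T+M[:3,3]
  m=(Q[...,0]>-.05)&(Q[...,0]<.01)&(np.abs(Q[...,1])<.06)
  q=Q[m]
  for lo in (-.03,-.025,-.02,-.015,-.01,-.005):
    b=q[(q[:,0]>=lo)&(q[:,0]<lo+.005)]
    if len(b)>10:
      for sgn in(-1,1):
        c=b[np.sign(b[:,1])==sgn]; print(n,lo,sgn,len(c),"z",np.percentile(c[:,2],[0,2,50,98]).round(4))
```

```text
w1.pkl -0.03 -1 356 z [-0.0114 -0.0112 -0.0063  0.0105]
w1.pkl -0.03 1 333 z [-0.0116 -0.0111 -0.0062  0.0105]
w1.pkl -0.025 -1 308 z [-0.0112 -0.0111 -0.0064  0.0104]
w1.pkl -0.025 1 300 z [-0.0114 -0.011  -0.0064  0.0107]
w1.pkl -0.02 -1 243 z [-0.0111 -0.0109 -0.0049  0.0106]
w1.pkl -0.02 1 235 z [-0.0112 -0.0107 -0.0052  0.0106]
w1.pkl -0.015 -1 89 z [-0.0097 -0.0087  0.0003  0.0101]
w1.pkl -0.015 1 91 z [-0.0097 -0.0092  0.0001  0.0102]
wrist2.pkl -0.03 -1 300 z [-0.0111 -0.0107 -0.0066  0.0106]
wrist2.pkl -0.03 1 309 z [-0.0113 -0.0109 -0.0067  0.0104]
wrist2.pkl -0.025 -1 266 z [-0.0111 -0.0108 -0.0067  0.0104]
wrist2.pkl -0.025 1 275 z [-0.011  -0.0108 -0.0066  0.0101]
wrist2.pkl -0.02 -1 236 z [-0.0112 -0.0109 -0.0065  0.01  ]
wrist2.pkl -0.02 1 244 z [-0.0113 -0.0109 -0.0064  0.0102]
wrist2.pkl -0.015 -1 219 z [-0.0111 -0.0109 -0.0063  0.0105]
wrist2.pkl -0.015 1 211 z [-0.0111 -0.0108 -0.0063  0.0109]
wrist2.pkl -0.01 -1 131 z [-0.0111 -0.0108 -0.0045  0.0106]
wrist2.pkl -0.01 1 116 z [-0.0111 -0.0109 -0.0036  0.0102]
wrist2.pkl -0.005 -1 23 z [-0.0085 -0.0083  0.0013  0.0097]
wrist2.pkl -0.005 1 23 z [-0.0076 -0.0073  0.0013  0.0093]
```

```bash
python3 -m crank '[[0.05,0,0.002,0.001,0.005],[0.05,0.04,0,0,0],[0.05,0.03,0,0,0],[0.05,0,0,0,0],[0.05,0,0,0,0]]'
python3 st.py 0.4655 -0.1945 0.13
python3 - <<'E'
from h import *
import pickle
d=cam("wrist");cv2.imwrite("pics/wrist3.png",d["image"]);pickle.dump(d,open("wrist3.pkl","wb"))
E
python3 meas.py wrist3.pkl .466 -.194
```

```text
t: 4.6
tcp_pos: [0.4665, -0.1962, 0.132]
tool_rot: [0.701, 0.096, -0.7, 0.096]
force: [-0.7, 0.3, -0.2]
finger_gap: 0.585
t 4.6 tcp [ 0.4665 -0.1962  0.132 ] yaw_y -74.36 tiltx -1.0 [ 0.0002 -0.0002] q6 0.68 F [-0.7  0.3 -0.2] T [-0.05  0.01  0.01] gap 0.5846513169009783
to go tool: [ 0.002  -0.0019  0.0006]
red mid [ 0.4374 -0.2037  0.075 ] ang 15.02 [np.int32(131), np.int32(28)]
bar ((465.54541015625, -196.63075256347656), (71.67610931396484, 16.0609073638916), 15.504377365112305) z 0.11120067373860801 pca -164.4834467687574
cover z 0.08528763056902926 n 8164
rim outer (array([ 0.4656028 , -0.19664708]), np.float64(0.06126296584174266)) rim z 0.07330516857381608
```

View pics/wrist3.png

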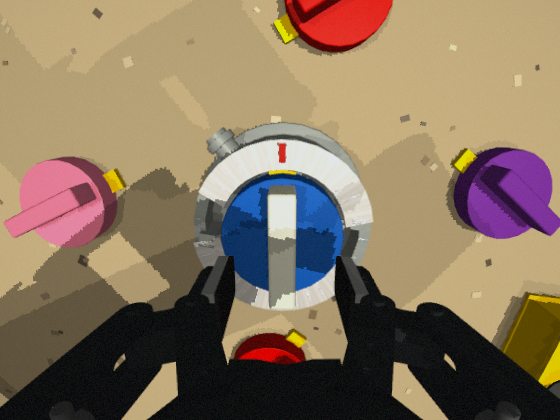

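```bash
python3 -m crank '[[0.045,0.01,-0.0015,0.001,0],[0.045,0.015,0,0,0],[0.04,0.016,0,0,0],[0.035,0,0,0,0],[0.03,0,0,0,0]]' 40
python3 st.py 0.4651 -0.195 0.09
```

```text
t: 5.15
tcp_pos: [0.4653, -0.1951, 0.0908]
tool_rot: [0.701, 0.096, -0.7, 0.096]
force: [-0.1, -0.9, -1.3]
finger_gap: 0.357
t 5.15 tcp [ 0.4653 -0.1951  0.0908] yaw_y -74.37 tiltx -1.0 [ 0.0006 -0.0005] q6 0.68 F [-0.1 -0.9 -1.3] T [-0.03 -0.   -0.02] gap 0.35693647681164575
to go tool: [ 0.0008 -0.0001  0.0002]
```

```bash
python3 -m crank '[[0.02,0,0,0,0],[0.01,0,0,0,0],[0.01,0,0,0,0],[0.01,0,0,0,0],[0.01,0,0,0,0]]' 40
python3 st.py 0.4651 -0.195 0.09
python3 - <<'E'
from h import *
import pickle
d=cam("wrist");cv2.imwrite("pics/wrist4.png",d["image"]);pickle.dump(d,open("wrist4.pkl","wb"))
E
python3 meas.py wrist4.pkl .466 -.194
```

```text
t: 5.65
tcp_pos: [0.4656, -0.1952, 0.0908]
tool_rot: [0.701, 0.096, -0.7, 0.096]
force: [0.4, 1.1, 3.9]
finger_gap: 0.18
t 5.65 tcp [ 0.4656 -0.1952  0.0908] yaw_y -74.37 tiltx -1.0 [ 0.0014 -0.0009] q6 0.68 F [0.4 1.1 3.9] T [ 0.03 -0.13  0.04] gap 0.1804091156989792
to go tool: [ 0.0008 -0.0003  0.0004]
red mid [ 0.4556 -0.1963  0.075 ] ang 12.97 [np.int32(190), np.int32(9)]
bar ((465.6821594238281, -194.86892700195312), (40.58737564086914, 71.57179260253906), 87.7009048461914) z 0.11071834335763278 pca -164.39386229207793
cover z 0.08463765613500365 n 8204
rim outer (array([ 0.46711071, -0.19603619]), np.float64(0.05982549761302611)) rim z 0.07329179104165903
```

View pics/wrist4.png

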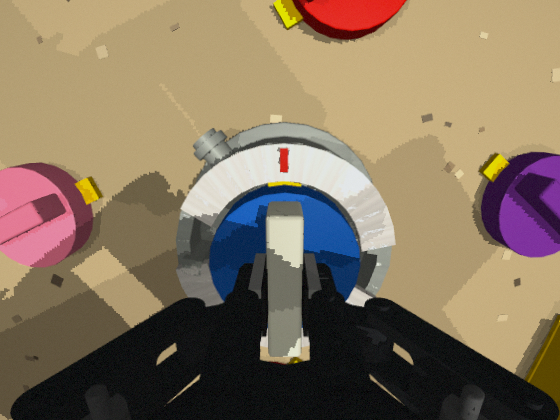

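The bar is gripped, 15.4 mm between the pads, with low side forces. Now press.

```bash
python3 -m crank '[[0.01,0.002,0,0,0],[0.01,0.002,0,0,0],[0.01,0.002,0,0,0],[0.01,0,0,0,0],[0.01,0,0,0,0]]'
python3 st.py 0.4651 -0.195 0.09
python3 - <<'E'
from h import *
import pickle
d=cam("wrist");cv2.imwrite("pics/wrist5.png",d["image"]);pickle.dump(d,open("wrist5.pkl","wb"))
E
python3 meas.py wrist5.pkl .466 -.194
```

```text
t: 6.2
tcp_pos: [0.4655, -0.1952, 0.0847]
tool_rot: [0.701, 0.096, -0.7, 0.096]
force: [1.4, 0.6, 7.2]
finger_gap: 0.176
t 6.2 tcp [ 0.4655 -0.1952  0.0847] yaw_y -74.38 tiltx -1.0 [ 0.0011 -0.0006] q6 0.68 F [1.4 0.6 7.2] T [ 0.1  -0.08  0.01] gap 0.17611842170918462
to go tool: [-0.0053 -0.0003  0.0004]
red mid [ 0.4861 -0.1963  0.075 ] ang 24.55 [np.int32(196), np.int32(1)]
bar ((465.6224365234375, -194.70411682128906), (40.232364654541016, 71.84569549560547), 87.23096466064453) z 0.10494518089831527 pca -164.55375074825042
cover z 0.07849207185492234 n 8160
rim outer (array([ 0.46846099, -0.19590539]), np.float64(0.05859359460775598)) rim z 0.07328983962452584
```

The cover is about 6.3–6.8 mm down at 7 N. Now twist counter-clockwise (negative about tool x).

```bash
python3 -m crank '[[0.01,0,0,0,-0.06],[0.01,0,0,0,-0.08],[0.01,0,0,0,-0.1],[0.01,0,0,0,-0.1],[0.01,0,0,0,0]]'
python3 st.py 0.4655 -0.1952 0.085
python3 - <<'E'
from h import *
import pickle
d=cam("wrist");cv2.imwrite("pics/wrist6.png",d["image"]);pickle.dump(d,open("wrist6.pkl","wb"))
E
python3 meas.py wrist6.pkl .466 -.194
```

```text
t: 6.75
tcp_pos: [0.4656, -0.1954, 0.0848]
tool_rot: [0.674, 0.213, -0.674, 0.214]
force: [0.3, 0.9, 6.5]
finger_gap: 0.173
t 6.75 tcp [ 0.4656 -0.1954  0.0848] yaw_y -54.78 tiltx -1.0 [ 0.0014 -0.0011] q6 0.34 F [0.3 0.9 6.5] T [ 0.15 -0.07  0.11] gap 0.17302156223173304
to go tool: [-0.0002 -0.0002 -0.    ]
red mid [ 0.4316 -0.1885  0.075 ] ang 4.39 [np.int32(197), np.int32(51)]
bar ((467.1475524902344, -198.75576782226562), (71.72615814208984, 40.31121063232422), 53.66399383544922) z 0.10502544012695222 pca -144.62359787508862
cover z 0.07863647681264671 n 8186
rim outer (array([ 0.46653818, -0.19707024]), np.float64(0.060511590360756554)) rim z 0.07333249220733934
```

View pics/wrist6.png

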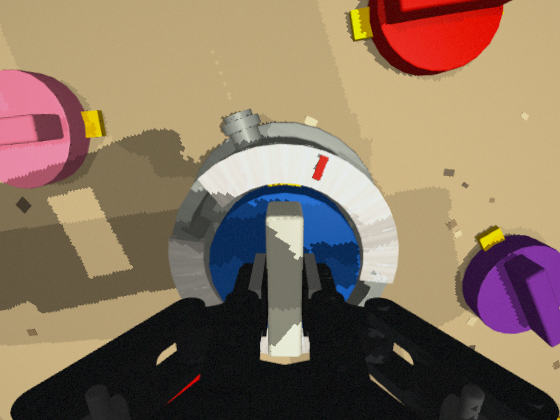

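The cover has turned 20° with the tool: ear and bar now sit about 20° off the red mark (320,167), and forces are low. About 61° remain.

```bash
python3 -m crank '[[0.01,0,0,0,-0.1],[0.01,0,0,0,-0.1],[0.01,0,0,0,-0.1],[0.01,0,0,0,-0.1],[0.01,0,0,0,-0.1]]';python3 -m crank '[[0.01,0,0,0,-0.1],[0.01,0,0,0,-0.1],[0.01,0,0,0,-0.1],[0.01,0,0,0,-0.1],[0.01,0,0,0,-0.07]]'; python3 -m crank '[[0.01,0,0,0,-0.05],[0.01,0,0,0,-0.04],[0.01,0,0,0,0]]'
python3 st.py 0.4655 -0.1952 0.085
python3 - <<'E'
from h import *
import pickle
d=cam("wrist");cv2.imwrite("pics/wrist7.png",d["image"]);pickle.dump(d,open("wrist7.pkl","wb"))
E
python3 meas.py wrist7.pkl .466 -.194
```

```text
t: 7.3
tcp_pos: [0.4656, -0.1954, 0.0848]
tool_rot: [0.6, 0.374, -0.6, 0.375]
force: [-0.1, 0.0, 8.1]
finger_gap: 0.18
t: 7.8
tcp_pos: [0.4656, -0.1954, 0.0848]
tool_rot: [0.497, 0.503, -0.496, 0.504]
force: [0.8, 0.1, 7.5]
finger_gap: 0.175
t: 8.1
tcp_pos: [0.4656, -0.1954, 0.0848]
tool_rot: [0.474, 0.524, -0.474, 0.525]
force: [0.3, 0.0, 8.5]
finger_gap: 0.174
t 8.1 tcp [ 0.4656 -0.1954  0.0848] yaw_y 5.86 tiltx -1.0 [ 0.0014 -0.0009] q6 -0.72 F [0.3 0.  8.5] T [ 0.12 -0.09  0.  ] gap 0.17378586282704442
to go tool: [-0.0002 -0.0001 -0.0002]
red mid [ 0.4648 -0.1962  0.075 ] ang 15.62 [np.int32(164), np.int32(149)]
bar ((463.3654479980469, -196.6934051513672), (70.50410461425781, 40.19148635864258), 77.35491180419922) z 0.10498043072320219 pca 95.91341044114472
cover z 0.0785700704569849 n 8254
rim outer (array([ 0.46462655, -0.19415759]), np.float64(0.06019272977000241)) rim z 0.07329588552959945
```

View pics/wrist7.png

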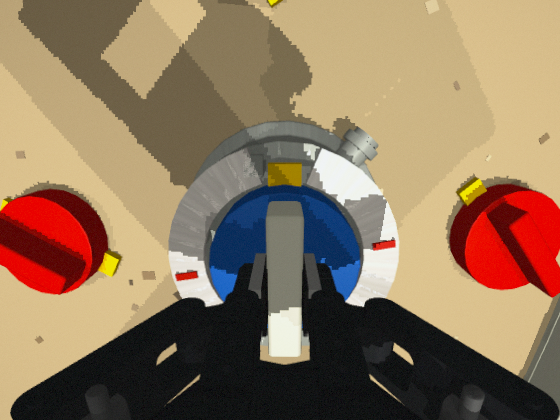

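The ear (yellow, at (285,172)) is now exposed in the gap, and the turn reads 80.4°. Lift slowly.

```bash
python3 -m crank '[[0.01,-0.003,0,0,0],[0.01,-0.004,0,0,0],[0.01,-0.004,0,0,0],[0.01,0,0,0,0]]' 60
python3 st.py 0.4655 -0.1952 0.13
python3 -m crank '[[0.01,-0.005,0,0,0],[0.01,-0.008,0,0,0],[0.01,-0.01,0,0,0],[0.01,-0.01,0,0,0],[0.01,0,0,0,0]]' 60
python3 st.py 0.4655 -0.1952 0.13
python3 - <<'E'
from h import *
import pickle
d=cam("wrist");cv2.imwrite("pics/wrist8.png",d["image"]);pickle.dump(d,open("wrist8.pkl","wb"))
E
```

```text
t: 8.55
tcp_pos: [0.4655, -0.1953, 0.0956]
tool_rot: [0.474, 0.524, -0.474, 0.525]
force: [1.3, -0.4, 1.5]
finger_gap: 0.178
t 8.55 tcp [ 0.4655 -0.1953  0.0956] yaw_y 5.84 tiltx -1.0 [ 0.0012 -0.001 ] q6 -0.72 F [ 1.3 -0.4  1.5] T [-0.11 -0.34  0.05] gap 0.17769753699070504
to go tool: [-0.0344  0.     -0.0001]
t: 9.05
tcp_pos: [0.4657, -0.1953, 0.1299]
tool_rot: [0.474, 0.524, -0.474, 0.526]
force: [0.0, -1.0, -3.3]
finger_gap: 0.175
t 9.05 tcp [ 0.4657 -0.1953  0.1299] yaw_y 5.86 tiltx -1.0 [ 0.0023 -0.0017] q6 -0.72 F [ 0.  -1.  -3.3] T [0.03 0.04 0.  ] gap 0.17464126360263765
to go tool: [-0.0001 -0.0002 -0.0002]
```

View pics/wrist8.png

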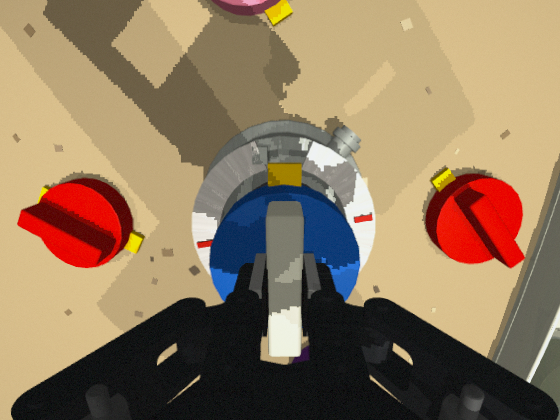

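Cover is lifted clear: it is hanging in the gripper above the rim, with 3.3 N of weight. Now raise it further and carry it to the tray.

```bash
python3 -m crank '[[0.01,-0.02,0,0,0],[0.01,-0.03,0,0,0],[0.01,-0.01,0.006,-0.02,0],[0.01,0,0.01,-0.035,0],[0.01,0,0.0122,-0.043,0]]'
python3 -m crank '[[0.01,0,0.0122,-0.043,0],[0.01,0,0.0122,-0.043,0],[0.01,0,0.0122,-0.043,0],[0.01,0,0.0122,-0.043,0],[0.01,0,0.0122,-0.043,0]]'
python3 -m crank '[[0.01,0,0.0122,-0.043,0],[0.01,0,0.01,-0.035,0],[0.01,0,0.006,-0.02,0],[0.01,0,0,0,0]]'
python3 st.py 0.543 0.2445 0.19
python3 - <<'E'
from h import *
import pickle
for n in ["wrist","top"]:
    d=cam(n);cv2.imwrite(f"pics/{n}9.png",d["image"]);pickle.dump(d,open(f"{n}9.pkl","wb"))
E
```

```text
t: 9.6
tcp_pos: [0.4835, -0.0947, 0.1887]
tool_rot: [0.475, 0.524, -0.475, 0.525]
force: [0.9, -0.1, -1.9]
finger_gap: 0.17
t: 10.1
tcp_pos: [0.5214, 0.1274, 0.188]
tool_rot: [0.473, 0.525, -0.474, 0.525]
force: [0.4, -0.6, -2.7]
finger_gap: 0.171
t: 10.5
tcp_pos: [0.5398, 0.2288, 0.1878]
tool_rot: [0.473, 0.526, -0.473, 0.526]
force: [-0.5, -0.8, -2.5]
finger_gap: 0.173
t 10.5 tcp [0.5398 0.2288 0.1878] yaw_y 6.06 tiltx -1.0 [0.     0.0008] q6 0.1 F [-0.5 -0.8 -2.5] T [-0.09 -0.01  0.03] gap 0.1728463777979768
to go tool: [-0.0022  0.0048 -0.0152]
```

View pics/wrist9.png

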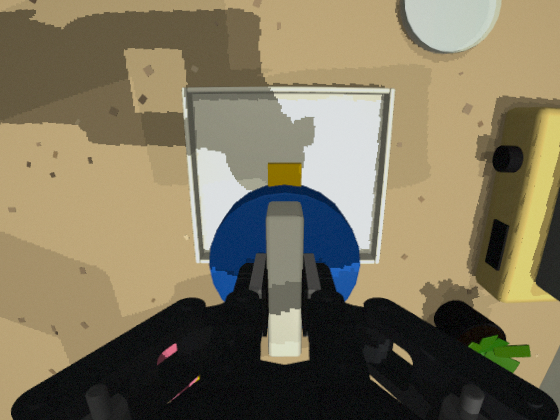

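View pics/top9.png

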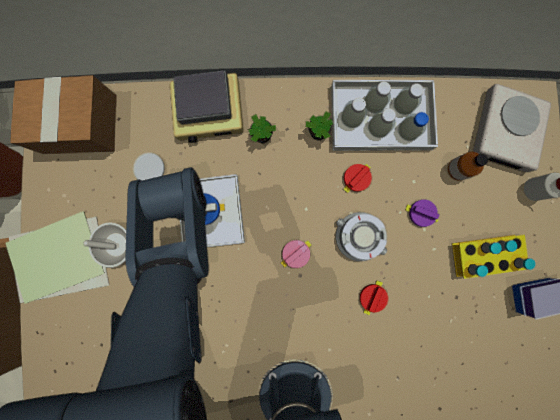

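The wrist view shows the held cover over the empty tray (tray corners about (188,90), (393,90), (375,262), (197,262)), a little short of its centre. The top view shows everything else in place. Correct and descend.

```bash
python3 -m crank '[[0.01,0.02,0.004,-0.015,0],[0.01,0.04,0,0,0],[0.01,0.04,0,0,0],[0.01,0.03,0,0,0],[0.01,0,0,0,0]]'
python3 -m crank '[[0.01,0.008,0,0,0],[0.01,0.004,0,0,0],[0.01,0.002,0,0,0],[0.01,0,0,0,0]]'
python3 st.py 0.543 0.2445 0.033
```

```text
t: 11.1
tcp_pos: [0.5385, 0.2388, 0.0541]
tool_rot: [0.471, 0.527, -0.478, 0.522]
force: [-1.2, -0.2, -2.6]
finger_gap: 0.17
t: 11.5
tcp_pos: [0.5431, 0.2413, 0.0453]
tool_rot: [0.474, 0.524, -0.473, 0.525]
force: [0.5, -0.3, -2.4]
finger_gap: 0.169
t 11.5 tcp [0.5431 0.2413 0.0453] yaw_y 5.84 tiltx -1.0 [0.0018 0.0004] q6 0.13 F [ 0.5 -0.3 -2.4] T [0.   0.   0.02] gap 0.16911141595770993
to go tool: [ 0.0123  0.0002 -0.0032]
```

```bash
python3 -m crank '[[0.01,0.004,0,0,0],[0.01,0.003,0,0,0],[0.01,0.002,0,0,0],[0.01,0,0,0,0]]'
python3 st.py 0.543 0.2445 0.033
python3 -m crank '[[0.01,0.001,0,0,0],[0.01,0.001,0,0,0],[0.01,0,0,0,0]]'
python3 st.py 0.543 0.2445 0.033
```

```text
t: 11.9
tcp_pos: [0.5421, 0.2412, 0.0349]
tool_rot: [0.474, 0.525, -0.474, 0.525]
force: [-0.2, 0.5, -2.8]
finger_gap: 0.172
t 11.9 tcp [0.5421 0.2412 0.0349] yaw_y 5.85 tiltx -1.0 [-0.0008 -0.0002] q6 0.13 F [-0.2  0.5 -2.8] T [-0.02  0.04  0.02] gap 0.1715036456716393
to go tool: [ 0.0019  0.0012 -0.0032]
t: 12.2
tcp_pos: [0.5425, 0.2413, 0.0336]
tool_rot: [0.474, 0.525, -0.474, 0.525]
force: [-1.0, -0.2, 1.3]
finger_gap: 0.172
t 12.2 tcp [0.5425 0.2413 0.0336] yaw_y 5.85 tiltx -1.0 [0.0002 0.    ] q6 0.13 F [-1.  -0.2  1.3] T [-0.03  0.08 -0.02] gap 0.1724675250105945
to go tool: [ 0.0006  0.0008 -0.0032]
```

Touchdown: the vertical force went from −2.8 to +1.3 N at the expected height. Open, back off and check.

```bash
python3 -m crank '[[0.02,0,0,0,0],[0.025,0,0,0,0],[0.03,0,0,0,0],[0.035,0,0,0,0],[0.04,0,0,0,0]]' 20
python3 st.py 0.543 0.2445 0.033
python3 -m crank '[[0.045,-0.005,0,0,0],[0.045,-0.015,0,0,0],[0.045,-0.03,0,0,0],[0.045,-0.05,0,0,0],[0.045,-0.05,0,0,0]]'
python3 - <<'E'
from h import *
import pickle
d=cam("wrist");cv2.imwrite("pics/wrist10.png",d["image"]);pickle.dump(d,open("wrist10.pkl","wb"))
E
```

```text
t: 12.7
tcp_pos: [0.5425, 0.2413, 0.0334]
tool_rot: [0.474, 0.525, -0.474, 0.525]
force: [-0.1, -0.1, 0.5]
finger_gap: 0.468
t 12.7 tcp [0.5425 0.2413 0.0334] yaw_y 5.85 tiltx -1.0 [0.0002 0.    ] q6 0.13 F [-0.1 -0.1  0.5] T [-0.03  0.    0.02] gap 0.4680958202103017
to go tool: [ 0.0004  0.0008 -0.0032]
t: 13.2
tcp_pos: [0.5419, 0.2411, 0.1854]
tool_rot: [0.474, 0.525, -0.474, 0.525]
force: [0.8, 0.8, 0.5]
finger_gap: 0.525
```

View pics/wrist10.png

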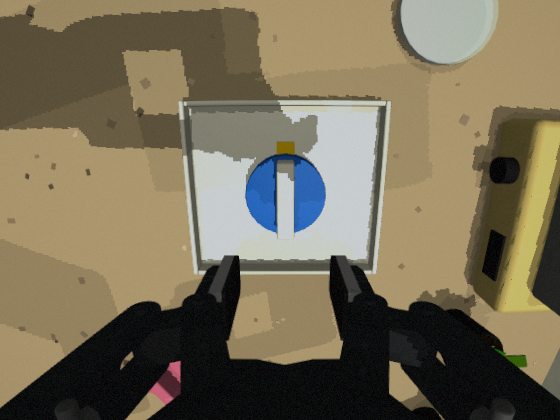

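The wrist view shows the cover lying free at (285,195), central in the tray and clear of the open fingers. I'll check height, flatness and the bystanders numerically.

```bash
python3 -m crank '[[0.045,-0.03,0,0,0],[0.045,0,0,0,0],[0.045,0,0,0,0],[0.045,0,0,0,0]]'
python3 - <<'E'
from h import *
import pickle
d=cam("wrist");P=cloud(d);hsv=cv2.cvtColor(d["image"],cv2.COLOR_BGR2HSV)
m=(hsv[...,0]>100)&(hsv[...,0]<125)&(hsv[...,1]>150)&(P[...,2]>.02)&(P[...,2]<.06)&(np.hypot(P[...,0]-.543,P[...,1]-.2445)<.07)
q=P[m];c=np.linalg.lstsq(np.c_[q[:,:2],np.ones(len(q))],q[:,2],rcond=None)[0]
print("top z",np.median(q[:,2]),"tilt",np.degrees(np.hypot(c[0],c[1])).round(2),"centre",circ(np.array([ray(d,*x,.029) for x in cv2.convexHull(np.argwhere(m)[:,::-1].astype(np.int32)).reshape(-1,2).astype(float)])))
t=(np.abs(P[...,0]-.543)<.07)&(np.abs(P[...,1]-.2445)<.06)&(hsv[...,1]<50)&(P[...,2]<.02);print("floor z",np.median(P[t][:,2]))
a=pickle.load(open("top0.pkl","rb"))["image"];b=cam("top")["image"];cv2.imwrite("pics/top11.png",b)
for n,(u,v) in dict(mortar=(110,245),dish=(149,169),pa=(262,128),pb=(319,126),reagent=(465,166)).items():
    s=cv2.matchTemplate(b[v-36:v+36,u-36:u+36],a[v-22:v+22,u-22:u+22],cv2.TM_CCOEFF_NORMED);_,mx,_,l=cv2.minMaxLoc(s);print(n,mx.__round__(3),l[0]-14,l[1]-14)
E
python3 st.py
```

```text
t: 13.65
tcp_pos: [0.5415, 0.241, 0.2125]
tool_rot: [0.473, 0.525, -0.474, 0.524]
force: [0.0, 0.9, 0.5]
finger_gap: 0.529
top z 0.02729290276436655 tilt 0.26 centre (array([0.54204549, 0.23979942]), np.float64(0.03914870929469232))
floor z 0.0033056647061558975
mortar 0.308 -1 0
dish 0.467 -1 -8
pa 0.993 0 0
pb 0.996 0 0
reagent 0.993 0 0
t 13.75 tcp [0.5415 0.241  0.2119] yaw_y 5.84 tiltx -1.0 [-0.0029 -0.0007] q6 0.13 F [ 0.  -0.7  0.6] T [-0.02  0.05 -0.01] gap 0.525960214329222
```

View pics/top11.png

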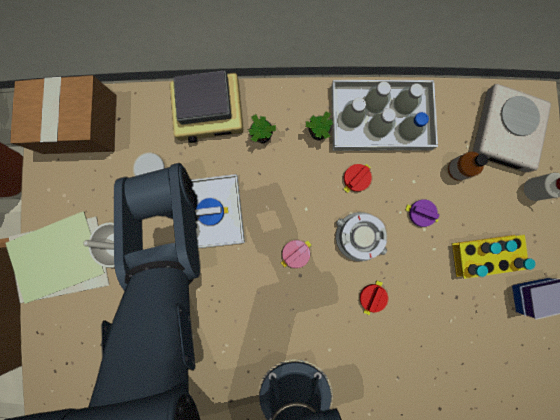

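The cover top is 24.0 mm above the measured tray floor, tilt is 0.3°, and it lies near the tray centre. The arm hides part of the mortar and dish in this view, but what shows of them is where it was. Hand in.

```bash
python3 -c "
from station import manip
print(manip.sign_off())"
```

```text
the job is handed in; nothing more can be done
None
```

I opened the filter holder and set its blue cover down in the white tray. I let go and handed the job in after about 14 s of robot time. The sign-off gives no verdict, so the result below rests on my own checks.

- **Opening:** I pressed the cover about 6.5 mm down at 7–8 N and turned it about 80.4° counter-clockwise. Its ear showed in the rim gap before I lifted it off.
- **Placing:** The cover lies flat, with a tilt of 0.3°. Its top is 24.0 mm above the tray floor, which matches its thickness. It is about 5 mm from the tray centre, and the gripper was well clear at 0.21 m.
- **Bystanders:** Both plants and the brown bottle matched their starting pictures exactly. The mortar and dish could not be matched, with scores of only 0.31 and 0.47, because the arm partly covers them in the last top view. The parts that show look unmoved, and no unexpected force was felt.
- **Camera disagreement:** At the start the top and wrist cameras differed by about 5 mm on where the holder was. I used the wrist camera, corrected by 1.7 mm from where the fingers appeared. Its heights also read about 1.7 mm low throughout.

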